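# Pulse the spice grinder: bayonet lid half-way to its lock

## Robot

A 6-joint arm with a two-finger parallel gripper is mounted at the origin on a cart in front of the work surface, level with it; the furniture and walls round the work are solid. World frame = base frame: x ahead of the robot, y to its left, z up, the work surface at z = 0. Lengths are in m, angles in rad, forces in N, time in s.
With the tool pointing down it reaches from about 0.4 to 0.925 m from the base axis. Payload 3.4 kg.
Tool frame: the origin (TCP) lies where the fingers leave the gripper's body, on its centre line; the fingertips stand r.tip_reach ahead of it and the grasp point (between the pads) lies 54 mm ahead of it (r.tip_reach is the distance from the TCP to the fingertips, in m); x points along the fingers, z is the direction in which the jaws open and shut, and the axes are right-handed (so a half turn about x gives the same grasp; the last joint's range is limited). The gripper opens to 85 mm and grips with 20 to 120 N. Pads are 22 mm wide; open, the fingers measure 114 mm over their backs; the gripper's body (76 mm by 85 mm) begins 54 mm behind the grasp point. The pads swing forward as they close: fully open they stand 13 mm farther back than shut.
Start: joints at [-0.073, 0.307, 1.506, -0, 1.328, -0.073], TCP at [0.575, -0, 0.304] pointing down, gripper open.
Joint ranges: [-3.12, 3.12], [-1.05, 2.28], [0.14, 2.33], [-1.42, 4.57], [0.1, 2.73], [-2.68, 2.68]. Speed limits (rad/s): [2.57, 2.57, 3.14, 3.14, 3.14, 3.14].

## Interface

Orientations are given as [roll, pitch, yaw] about the fixed x, y, z axes, in that order (R = Rz(yaw) Ry(pitch) Rx(roll)).
In Python, from plant import r gives the robot as it stands.
- The arm moves only by the tool send_rows, never from a script. Its argument "increments" is text: rows parted by semicolons, each of 6 numbers parted by spaces: the shift along the tool's x, y, z in mm, then the turn, a rotation vector about the tool's x, y, z in degrees. A call has 1 to 10 rows; each row shifts and turns the commanded pose from where the row before left it, along the tool's axes as they then stand; what a row does not reach is not made up. A row lasts 1/10 s, in which the tool goes at most 50 mm and 8.59 degrees, less where a joint would pass 70% of its speed; a pose out of reach is approached as far as the arm can. A call is refused whole if a number of a shift passes 50 or a number of a turn 8.59, either way. A call with a gripper value outside its range is refused whole. "claw" is the opening, from 0 (shut) to 1 (fully open), set as the call begins (left out, the last holds). The fingers move at their own pace and stop on an object; the grip force is fixed at half the most. Time passes only in rows, so rows that do not move let the fingers close. It gives the time, the measured TCP pose, the force and the opening at its end, in the units of the state.
- r.get_obs(): the state, without advancing time (a new reading comes with each control period).
- r.grab_frame(name): name is "scene" or "side" or "wrist"; returns a dict with "color" (420x560x3 uint8, red, green, blue), "fx", "fy", "cx", "cy" (pixels), "R" (3x3) and "t" (3): a world point X has camera coordinates R X + t. Camera axes: x right, y down, z forward; pixel columns grow to the right and rows downward; lengths in m; the calibration is good to about 2 mm. A picture is of the moment at which its call begins. There is no depth.
- r.sign_off(): hands the job in, once; it reports no verdict.
The state is a dict: "time": time; "joint_positions": joint angles; "qd": joint speeds; "joint_torque": joint torques, N m; "tcp_pos": TCP position; "tcp_rot": TCP orientation; "contact_force": force on the tool from outside, world axes, zero at the start; "wrist_torque": the same for the moment, N m; "finger_gap": opening from 0.0 (shut) to 1.0 (fully open).
Only numpy, scipy, OpenCV 4.12 (cv2) and the standard library are available. Lean on these libraries where they do the work, as an engineer would, in place of code of your own. Each camera call takes 0.05 s, during which the arm holds its last target.

## Task

Lift the bar-handled bayonet lid up off its drying post, set it fully home in the collar of the spice grinder with its two lugs in the two slots, then turn it clockwise (seen from above) against the spring to half-way to its lock, which is the pulse position: 40 of the 80 degrees. Never let it run on to the lock. Finish while still gripping the lid and holding it at half-way, because it springs back when let go; leave the knobbed dust cover on its post and do not knock the things standing around.

Things in the scene. Friction and masses are not known exactly. Their poses are not given: they have to be found in the camera images.
- lid_grip (a point): Centre of the loose bayonet lid's handle: an upright black bar 52 mm long along x, 13 thick along y, 36 high (18 above and below this point), on a flat steel disc 74 mm wide, 6 thick. z is up the lid's axis; a half turn makes no difference. 0.09 to 0.19 kg. It starts hung over one of the stand's two posts.
- lid_foot (a point): On the lid's axis, 54 mm below lid_grip, same axes: lower end of the round hollow plug under the disc (44 mm diameter, 30 long, bore 22 mm). Two lugs at the plug's foot on the +x and -x sides, in line with the bar: 12 mm wide along y, 6 high, reaching 30.5 mm from the axis.
- stand: Fixed steel drying stand: plate 85 x 190 x 10 mm, origin under its centre, long along y. Posts at y = +60 and -60 mm, each with a 36 mm shoulder at height 55 mm, on which a lid's plug rests, and a 12 mm pin above it to height 81 mm, inside the plug's bore: a lid must rise 26 mm to come off. Which post has which lid varies.
- cover_center (a point): The dust cover on the other post, to be left alone: steel disc of 70 mm diameter with a round knob of 30 mm diameter and no bar; point on its axis 30 mm above the shoulder; it is 57 mm high in all.
- grinder: Fixed spice grinder, round, 100 mm wide, 95 high, origin on its axis at the worktop, z up. The 90 mm collar's mouth is a 48 mm hole with two slots on its +x and -x sides, 16 mm wide, reaching 34 mm from the axis, 21 deep; below them lugs turn, clockwise only, under the ledge. Raised bars on the rim: one at the slot, two at half-way (40 degrees), three at the lock (80 degrees).
- grinder_well (a point): On the grinder's axis, 65 mm above the worktop and 30 mm below the collar's top, axes as grinder: lid_foot lies here when the lid is fully home, its disc on the collar. Under the ledge the lid has 3 mm of play up and down.
- grinder_ring (a joint): Turn of the spring-loaded switch ring in the collar, rad, growing clockwise from above; 0 at rest, 1.32 at the end. The lugs push it after turning about 0.08 rad from mid-slot, so it reads 0.08 less than the lid's turn: 0.62 to 0.66 at half-way. The lock catches from 1.2. The spring pushes back with 0.06 N m at 0, 0.16 at half-way, 0.26 at the end.
- tub: Lidded dip tub, 66 x 73 x 37 mm, a loose bystander between grinder and stand; origin under its centre.
- ramekin: Empty steel ramekin, 67 mm wide, 52 mm high, loose bystander; origin under its centre.
- dredger: Salt dredger, 68 mm wide, 115 mm high, loose bystander; origin under its centre.
Things that resemble listed ones, but are neither listed nor needed, are in the scene too. What is shaped like the part that bears lid_grip but purple is not meant.

How it is judged:
On the way, in this order (a step that is already met when the one before it is completed fails the run):
1. the bayonet lid is lifted clear of its post in the gripper (height (world z) of lid_foot above 0.085 m and contact force between the fingers and lid above 1 N), for 0.1 s.
2. the lid is fully home in the grinder's collar (horizontal distance between lid_foot and grinder_well below 0.004 m and z of lid_foot in the frame of grinder_well below 0.0045 m and angle between lid_foot's own z axis and vertical below 0.1 rad), for 0.1 s.
At the end, for the whole second after the job is handed in: Gripper holds the lid (2 N or more); lid in the collar within 4 mm of the axis, at most 4.5 mm above home, upright; lugs hold the ring still at 0.47 to 0.82 rad (half-way, 10 degrees either way); dust cover within 20 mm, tub, ramekin and dredger within 30 mm of their places (all of step 2 and value of joint grinder_ring between 0.47 and 0.82 rad and velocity of joint grinder_ring between -0.2 and 0.2 rad/s and contact force between the fingers and lid above 2 N and distance of cover_center from where it was at the start of the episode below 0.02 m and distance of each of tub, ramekin, dredger from where it was at the start of the episode below 0.03 m); the arm keeps its last pose, push and grip.
It fails at once if the lid is turned on into the lock (value of joint grinder_ring above 1.2 rad).
It fails at once if the dust cover is shifted or taken off its post (distance of cover_center from where it was at the start of the episode above 0.02 m).
It fails at once if a bystander is knocked away or over (distance of any of tub, ramekin, dredger from where it was at the start of the episode above 0.03 m or angle between any of ramekin, dredger's own z axis and vertical above 0.5 rad).
It also fails if it takes over 45 s, if anything falls off the work surface, if the arm or the gripper's body presses on something with over 40 N, if the wrist force passes 120 N, or if a joint passes its speed limit or range.

## Working session

There is one attempt and no reset: what is moved stays moved. The work goes in short steps, Python scripts to look and compute and a tool call to move; the robot and the scene stay as the last step left them, time stands still between calls to the robot, and variables do not carry over. Pictures are saved under pics/ and viewed, and the job is handed in when it is done.

Besides the shell and the picture viewer there is one more tool, called as name(argument=value, ...) on one line, values as JSON. send_rows: Moves the arm, as the interface text tells. Its arguments: {"type":"object","properties":{"increments":{"type":"string"},"claw":{"type":"number"}},"required":["increments"]}

```bash
ls; mkdir -p pics; python3 - <<'E'
from plant import r
import cv2
o=r.get_obs()
for k,v in o.items(): print(k,v)
print(r.tip_reach)
for n in ["scene","side","wrist"]:
    f=r.grab_frame(n); cv2.imwrite(f"pics/{n}0.png",f["color"][:,:,::-1]); print(n,f["fx"],f["cx"],f["cy"],f["R"],f["t"])
E
```

```text
pics
time 0.0
joint_positions [-7.35526907e-02  3.07582174e-01  1.50765603e+00 -5.69990755e-06
  1.32839836e+00 -7.35014425e-02]
qd [-0.00132014 -0.00117199  0.00037848 -0.00065588  0.00175333  0.00045672]
joint_torque [-2.40806599e-03 -4.57556927e+01 -2.51919490e+01 -3.95127336e-04
  1.32516641e-02 -2.41733758e-06]
tcp_pos [ 5.74460419e-01 -1.67190528e-05  3.02982182e-01]
tcp_rot [3.07079704 1.56875241 3.07074716]
contact_force [-0.30308633 -0.61478127 -0.74359783]
wrist_torque [ 0.00475115  0.02496951 -0.03461743]
finger_gap 0.9995547847361969
0.0726
scene 487.6146970183341 271.1940995527633 208.55384405135763 [[ 0.88811946 -0.45938519  0.01445939]
 [-0.33200715 -0.66298198 -0.67098894]
 [ 0.31782869  0.59111771 -0.74132636]] [-0.44651388  0.26208408  0.85251526]
side 472.1265962707001 276.56488531613553 208.33395690220362 [[ 0.87616503 -0.48200868  0.00157376]
 [-0.37882803 -0.69062117 -0.61606146]
 [ 0.29803384  0.53917532 -0.78769652]] [-0.4662646   0.26332099  0.87851366]
wrist 295.4765509675365 281.4785903344572 215.6241321524477 [[ 9.99997786e-01 -1.14364542e-03 -1.76613978e-03]
 [-5.79003368e-04 -9.56549639e-01  2.91568952e-01]
 [-2.02285187e-03 -2.91567284e-01 -9.56548183e-01]] [-0.57310553 -0.03691235  0.38014037]
```

View pics/scene0.png

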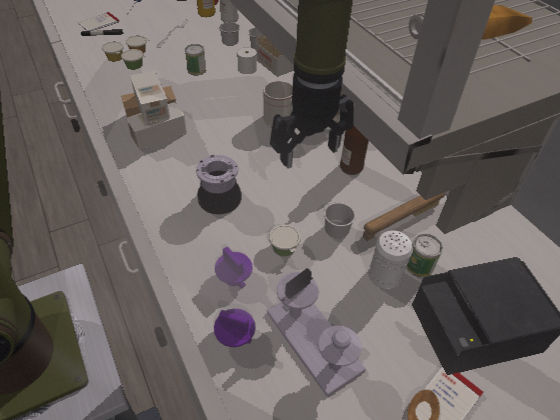

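View pics/side0.png

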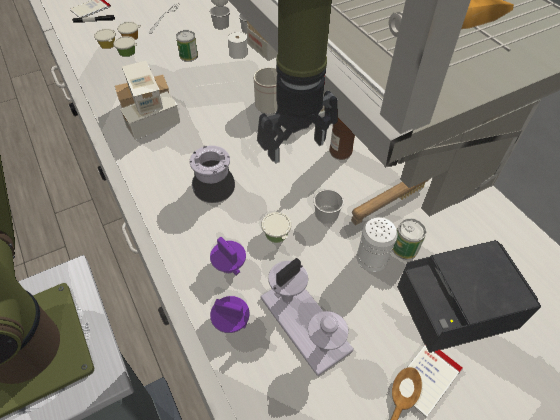

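View pics/wrist0.png

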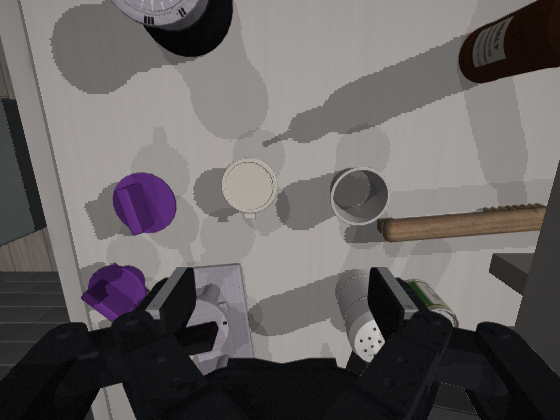

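The scene view shows these possible matches for the lid:
- the black bar on the steel disc, on the stand's far post, at scene (298,283);
- a purple one at (233,266);
- a purple one at (235,327);
- the knobbed dust cover at (342,345).

I choose the black-bar one. The grinder is at (218,180). I'll check close crops.

```bash
python3 - <<'E'
import cv2,numpy as np
a=cv2.imread("pics/scene0.png");b=cv2.imread("pics/side0.png")
c=lambda i,x,y,w,h:cv2.resize(i[y:y+h,x:x+w],(400,300),interpolation=cv2.INTER_CUBIC)
o=np.vstack([np.hstack([c(a,260,255,80,60),c(b,250,250,80,60)]),np.hstack([c(a,180,150,80,60),c(b,170,140,80,60)])])
cv2.imwrite("pics/crop1.png",o)
E
```

```text
(no output)
```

View pics/crop1.png

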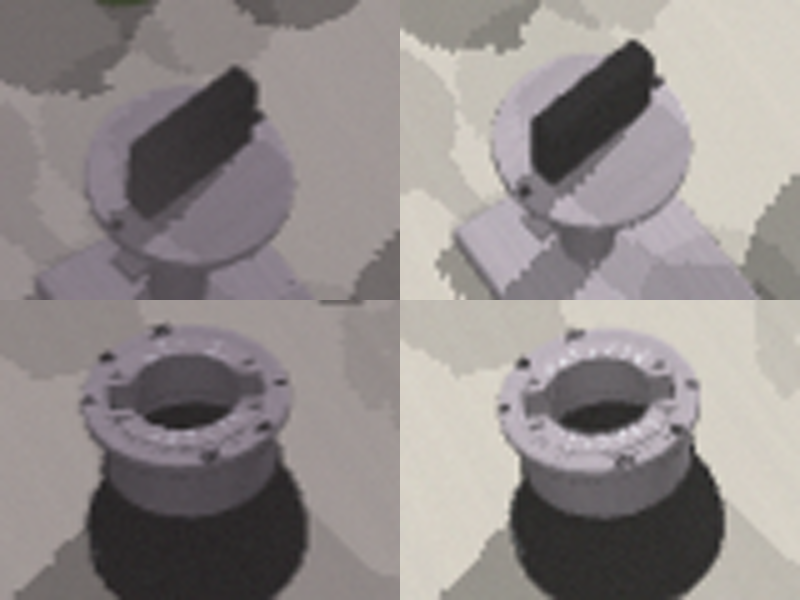

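The crops confirm the black bar on a grey disc, with lug tips showing near the rim, and the grinder's slots at about crop (118,395) and (258,385). Next I'll cast rough rays from both views.

```bash
cat > h.py <<'E'
import numpy as np,cv2,json
from scipy.spatial.transform import Rotation as Ro
def save(f,n):
    cv2.imwrite(f"pics/{n}.png",f["color"][:,:,::-1]); json.dump({k:(np.asarray(f[k]).tolist()) for k in("fx","fy","cx","cy","R","t")},open(f"pics/{n}.json","w"))
def load(n):
    d=json.load(open(f"pics/{n}.json")); d["R"]=np.array(d["R"]);d["t"]=np.array(d["t"]); return d,cv2.imread(f"pics/{n}.png")
def cast(f,px,z):
    px=np.atleast_2d(np.array(px,float)); d=np.c_[(px[:,0]-f["cx"])/f["fx"],(px[:,1]-f["cy"])/f["fy"],np.ones(len(px))]@f["R"]
    c=-f["R"].T@f["t"]; return (c+d*((z-c[2])/d[:,2])[:,None])[:,:2]
def proj(f,X):
    c=np.atleast_2d(X)@f["R"].T+f["t"]; return np.c_[f["fx"]*c[:,0]/c[:,2]+f["cx"],f["fy"]*c[:,1]/c[:,2]+f["cy"]]
def circ(P):
    A=np.c_[2*P,np.ones(len(P))]; s=np.linalg.lstsq(A,(P**2).sum(1),rcond=None)[0]; return s[:2],np.sqrt(s[2]+s[:2]@s[:2])
E
python3 - <<'E'
from h import *
from plant import r
o=r.get_obs(); print(Ro.from_euler('xyz',o["tcp_rot"]).as_matrix().round(3))
F={}
for n in["scene","side","wrist"]:
    F[n]=r.grab_frame(n); save(F[n],n+"1"); print(n,-F[n]["R"].T@F[n]["t"])
s,d=F["scene"],F["side"]
def cr(P,x,y): return np.array(P)/5.+[x,y]-.0
# lid disc rim points (crop px)
Ps=cr([(87,165),(100,215),(140,247),(190,262),(245,248),(285,205),(292,165),(100,125)],260,255)
Pd=cr([(492,135),(505,180),(545,213),(590,226),(650,205),(685,165),(690,125),(520,80)],250-80,250)
print("lid",circ(cast(s,Ps,.090)),circ(cast(d,Pd,.090)))
print("bar top ends",cast(s,cr([(130,150),(238,68),(258,88)],260,255),.127),cast(d,cr([(532,120),(635,42),(655,60)],170,250),.127))
Gs=cr([(83,395),(100,430),(140,455),(190,465),(240,450),(283,410),(290,375),(255,340),(190,326),(120,350)],180,150-60)
Gd=cr([(500,400),(520,440),(560,462),(600,468),(650,455),(690,415),(697,375),(665,345),(600,328),(540,345)],170-80,140-60)
print("grinder",circ(cast(s,Gs,.095)),circ(cast(d,Gd,.095)))
a=cast(s,cr([(110,397),(262,385)],180,90),.095);b=cast(d,cr([(527,402),(672,388)],90,80),.095);print("slots",a,b)
for n,p,q,z in[("cover",(342,337),(329,322),.11),("tub",(285,238),(276,227),.037),("ram",(339,215),(328,201),.052),("dred",(394,240),(380,230),.11)]:
    print(n,cast(s,p,z),cast(d,q,z))
E
```

```text
[[-0.002  0.     1.   ]
 [ 0.     1.    -0.   ]
 [-1.     0.    -0.002]]
scene [ 0.21261764 -0.53530171  0.81430387]
side [ 0.24645131 -0.51656142  0.85495785]
wrist [0.57404228 0.07485863 0.37374628]
lid (array([ 0.47756699, -0.1468612 ]), np.float64(0.03589935464669491)) (array([ 0.47695218, -0.14479052]), np.float64(0.036272177136724884))
bar top ends [[ 0.45042512 -0.15087985]
 [ 0.49931858 -0.1384102 ]
 [ 0.50123989 -0.14863106]] [[ 0.45068894 -0.14708398]
 [ 0.49888909 -0.13671039]
 [ 0.50135923 -0.14672101]]
grinder (array([0.47165215, 0.1924658 ]), np.float64(0.04304989190131853)) (array([0.47099442, 0.19661173]), np.float64(0.0430469306820503))
slots [[0.44052142 0.20490965]
 [0.50175162 0.18281431]] [[0.44117175 0.20854928]
 [0.50122259 0.18545276]]
cover [[ 0.48891392 -0.26635998]] [[ 0.48855449 -0.26233042]]
tub [[ 5.33834581e-01 -7.26837391e-05]] [[ 5.30509365e-01 -3.88903381e-04]]
ram [[ 0.65780067 -0.00704558]] [[ 0.65865762 -0.00318417]]
dred [[ 0.68166023 -0.14510305]] [[ 0.67810782 -0.14949792]]
```

Both views agree, and the sizes come out close to those given:
- **Lid:** about (0.477,-0.146), disc radius 36 mm (37 given), bar yaw about 14°.
- **Cover:** 119 mm from the lid (120 given).
- **Grinder:** about (0.471,0.194), slot axis about -20°, collar radius 43 mm (45 given).

Next I move above the lid and look with the wrist camera.

send_rows(increments="0 -37 -25 0 0 0;0 -37 -25 0 0 0;0 -36 -24 0 0 0;0 -36 -24 0 0 0;0 0 0 -8 0 0;0 0 0 -8 0 0;0 0 0 -8 0 0;0 0 0 -8 0 0;0 0 0 -8 0 0;0 0 0 -8 0 0", claw=1)

```text
time: 1.3
tcp_pos: [0.4769, -0.1461, 0.3039]
tcp_rot: [-2.171, 1.571, -1.328]
contact_force: [0.8, -0.2, -0.8]
finger_gap: 0.999
```

send_rows(increments="0 0 0 -8 0 0;0 0 0 -8 0 0;0 0 0 -8 0 0;0 0 0 -8 0 0;0 0 0 -8 0 0;0 0 0 -8 0 0;0 0 0 -8 0 0;0 0 0 0 0 0;0 0 0 0 0 0")

```text
time: 2.2
tcp_pos: [0.477, -0.146, 0.3039]
tcp_rot: [1.126, 1.571, 2.938]
contact_force: [-0.2, 0.2, -0.1]
finger_gap: 0.999
```

```bash
python3 - <<'E'
from h import *
from plant import r
f=r.grab_frame("wrist"); save(f,"w2")
o=r.get_obs(); print(o["joint_positions"],o["tcp_pos"],o["time"]); print(Ro.from_euler('xyz',o["tcp_rot"]).as_matrix().round(3))
print(f["t"], -np.array(f["R"]).T@f["t"])
E
```

```text
[-3.81765183e-01  2.00459990e-01  1.65890059e+00  4.45332598e-05
  1.28226065e+00 -2.19407458e+00] [ 0.47696731 -0.14599629  0.30391452] 2.25
[[-0.    -0.971 -0.239]
 [ 0.    -0.239  0.971]
 [-1.    -0.     0.   ]]
[ 0.25459959 -0.44737171  0.25477179] [ 0.40397852 -0.16324663  0.37419642]
```

View pics/w2.png

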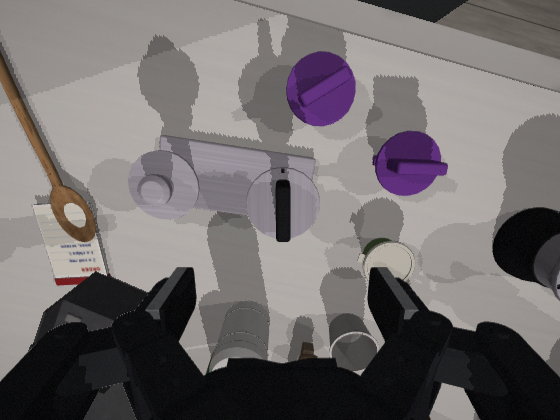

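The wrist view shows the black bar at (283,210) on the lid's disc centred at about (283,203), nearly aligned with the fingers' slot. The cover is at (163,187). I'll measure it by mask.

```bash
python3 - <<'E'
from h import *
f,im=load("w2")
g=im[160:255,235:335].max(2)
m=(g<45).astype(np.uint8)
n,l,st,c=cv2.connectedComponentsWithStats(m); k=1+st[1:,4].argmax(); print(st[k]+np.array([235,160,0,0,0]))
p=np.argwhere(l==k)[:,::-1]+[235,160]
print(cv2.minAreaRect(p.astype(np.float32)))
cv2.imwrite("pics/w2c.png",cv2.resize(im[160:250,230:350],(800,600),interpolation=cv2.INTER_CUBIC))
def rows(rs): 
    for y in rs:
        xs=p[p[:,1]==y,0]; print(y,xs.min(),xs.max())
rows(range(p[:,1].min(),p[:,1].max()+1,6))
E
```

```text
[276 180  14  62 853]
((282.5, 210.5), (61.0, 13.0), 90.0)
180 278 287
186 276 289
192 276 289
198 276 289
204 276 289
210 276 289
216 276 289
222 276 289
228 276 289
234 276 289
240 277 288
```

View pics/w2c.png

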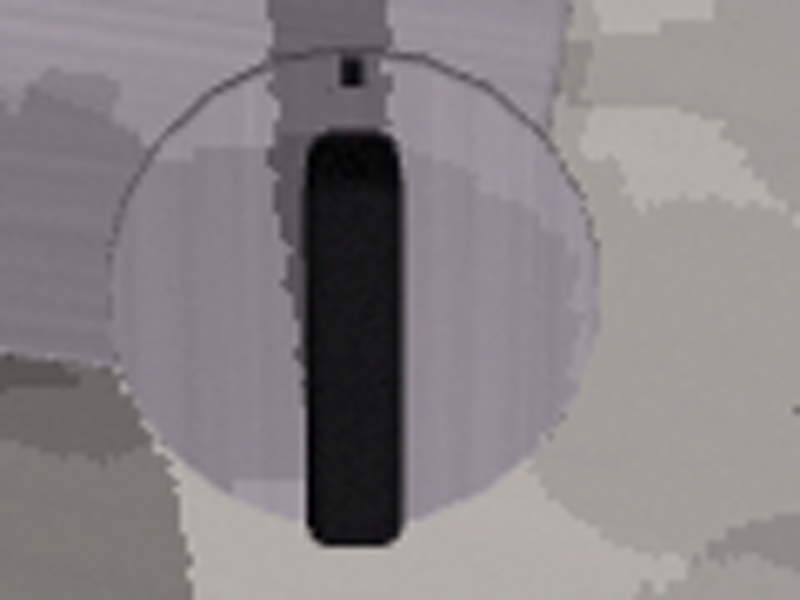

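```bash
python3 - <<'E'
from h import *
f,im=load("w2")
P=np.array([(110,290),(135,195),(180,130),(250,70),(340,48),(450,65),(530,115),(580,190),(598,270),(580,365),(540,440),(480,490),(250,500),(180,450),(130,375)])/6.667+[230,160]
c,R=circ(cast(f,P,.091)); print("disc",c,R)
# bar top face ends: near top y row 188 (front edge) & bottom row 242, cols 276..290
t=cast(f,[(276,188),(290,188),(276,242),(290,242)],.127); print(t,t.mean(0),np.linalg.norm(t[0]-t[2]),np.linalg.norm(t[0]-t[1]))
print("yaw",np.degrees(np.arctan2(*(t[2]-t[0])[::-1])))
u=np.array([-.971,-.239]);v=np.array([-.239,.971]);tc=np.array([.4770,-.1460])
for q in(c,t.mean(0)): print("tool y,z mm",(q-tc)@u*1e3,(q-tc)@v*1e3)
print(-f["R"].T@f["t"], f["R"].round(3))
E
```

```text
disc [ 0.47576656 -0.14375487] 0.036198844700242816
[[ 0.45444926 -0.15572017]
 [ 0.45162007 -0.14415582]
 [ 0.50245055 -0.14425248]
 [ 0.49945906 -0.13202575]] [ 0.47699474 -0.14403855] 0.04935211485747491 0.011905399624824616
yaw 13.436329359594662
tool y,z mm 0.6610808882148987 2.4748169614771798
tool y,z mm -0.46367429196836224 1.9058243056567181
[ 0.40397852 -0.16324663  0.37419642] [[-0.238  0.971 -0.   ]
 [ 0.929  0.227  0.292]
 [ 0.283  0.069 -0.957]]
```

Offset is about +2 mm along tool z with the yaw aligned. I descend 135 mm to put the grasp point at z≈0.115, then close.

send_rows(increments="30 0 2 0 0 0;35 0 0 0 0 0;35 0 0 0 0 0;20 0 0 0 0 0;10 0 0 0 0 0;5 0 0 0 0 0;0 0 0 0 0 0;0 0 0 0 0 0")

```text
time: 3.05
tcp_pos: [0.4773, -0.1444, 0.1699]
tcp_rot: [-2.195, 1.569, -0.38]
contact_force: [0.7, -1.4, -0.4]
finger_gap: 1.003
```

send_rows(increments="0 0 0 0 0 0;0 0 0 0 0 0;0 0 0 0 0 0;0 0 0 0 0 0;0 0 0 0 0 0;0 0 0 0 0 0;0 0 0 0 0 0;0 0 0 0 0 0", claw=0)

```text
time: 3.85
tcp_pos: [0.4766, -0.1441, 0.169]
tcp_rot: [-2.175, 1.571, -0.36]
contact_force: [-0.1, 0.2, 1.5]
finger_gap: 0.139
```

```bash
python3 - <<'E'
from h import *
from plant import r
o=r.get_obs(); print(o["tcp_pos"],o["finger_gap"],o["contact_force"],o["wrist_torque"])
a=[]
for n in["scene","wrist"]:
    f=r.grab_frame(n); save(f,n+"3")
E
```

```text
[ 0.47658222 -0.14411727  0.16904271] 0.13868181053270787 [-0.05485228  0.19803245  1.46562399] [ 0.08696941  0.06800946 -0.00526609]
```

View pics/scene3.png

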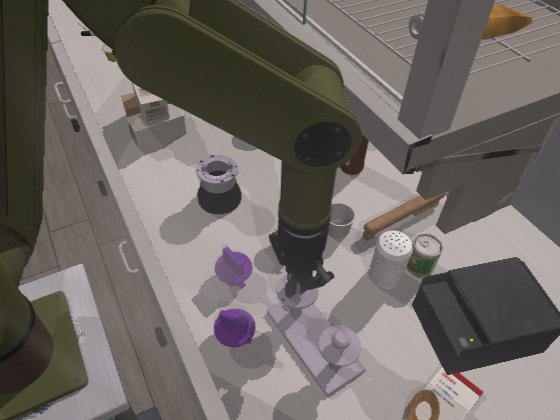

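View pics/wrist3.png

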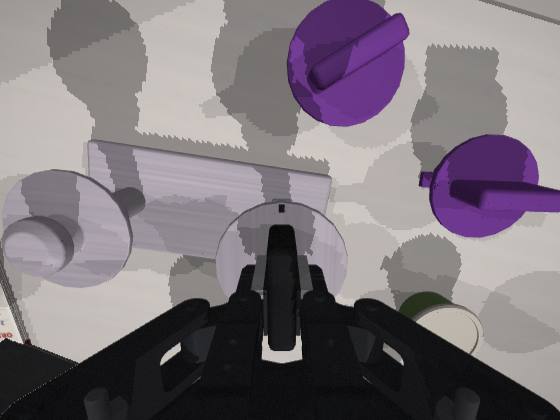

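The bar is gripped (opening 0.139, about 12 mm). I lift it straight up.

send_rows(increments="-5 0 0 0 0 0;-20 0 0 0 0 0;-25 0 0 0 0 0;-15 0 0 0 0 0;0 0 0 0 0 0;0 0 0 0 0 0")

```text
time: 4.55
tcp_pos: [0.4762, -0.1439, 0.2336]
tcp_rot: [0.915, 1.571, 2.73]
contact_force: [0.4, 0.8, -1.9]
finger_gap: 0.141
```

```bash
python3 - <<'E'
from h import *
from plant import r
o=r.get_obs(); print(o["tcp_pos"],o["finger_gap"],o["contact_force"],o["wrist_torque"],o["joint_positions"])
for n in["scene","wrist"]:
    f=r.grab_frame(n); save(f,n+"4")
a=cv2.resize(cv2.imread("pics/scene4.png")[200:350,200:400],(400,300));b=cv2.resize(cv2.imread("pics/wrist4.png")[130:430,130:430],(400,300))
cv2.imwrite("pics/c4.png",np.hstack([a,cv2.imread("pics/wrist4.png")[120:420,80:480]]))
E
```

```text
[ 0.47619377 -0.14392802  0.23363565] 0.1407615811229406 [ 0.3707515   0.81737149 -1.89967805] [ 0.01127074 -0.01741037 -0.00682372] [-3.78453881e-01  2.68339968e-01  1.76408901e+00  1.05792374e-05
  1.10945000e+00 -2.19362083e+00]
```

View pics/c4.png

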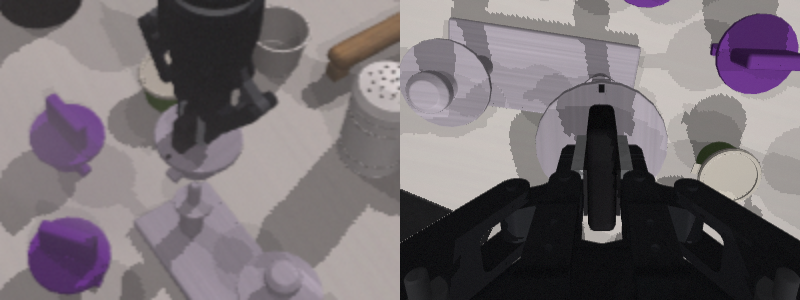

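Lifted: the scene crop shows the bare pin below, and the wrist view shows the disc arc and marker at (281,209) full-frame. I'll measure the lid axis in the tool frame.

```bash
python3 - <<'E'
from h import *
f,im=load("wrist4")
cv2.imwrite("pics/c4b.png",cv2.resize(im[190:300,205:355],(800,587),interpolation=cv2.INTER_CUBIC))
E
```

```text
(no output)
```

View pics/c4b.png

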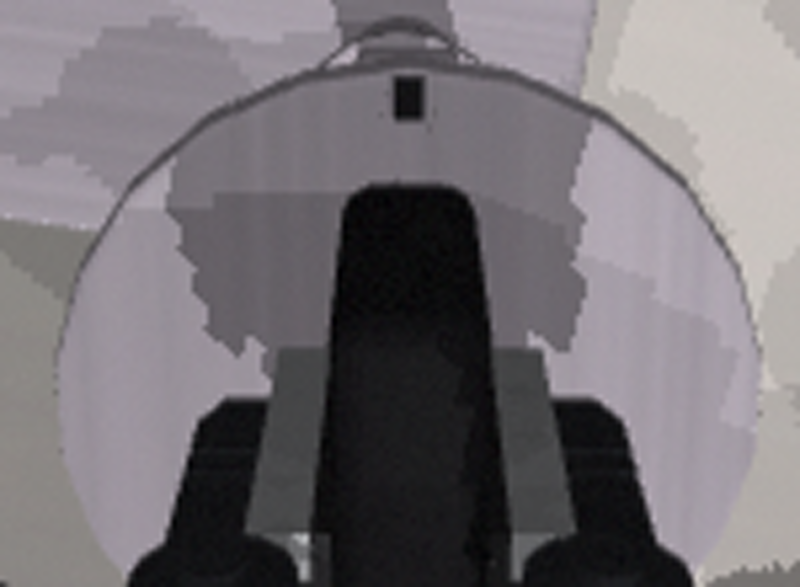

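```bash
python3 - <<'E'
from h import *
f,im=load("wrist4")
P=np.array([(58,370),(85,275),(130,195),(215,120),(320,75),(405,66),(500,75),(590,112),(680,180),(735,260),(760,360),(750,460),(65,450)])/5.333+[205,190]
tc=np.array([.47619,-.14393]);u=np.array([-.971,-.239]);v=np.array([-.239,.971])
for z in(.152,.1556,.158):
    c,R=circ(cast(f,P,z)); print(z,c,R,"tool y,z mm",(c-tc)@u*1e3,(c-tc)@v*1e3)
m=cast(f,[(405/5.333+205,98/5.333+190)],.1556);print((m-tc)@u*1e3,(m-tc)@v*1e3)
E
```

```text
0.152 [ 0.47638738 -0.14269343] 0.03709771719639969 tool y,z mm -0.48719315642504274 1.153538267256382
0.1556 [ 0.47464308 -0.14313604] 0.036215990108026404 tool y,z mm 1.3122985046187594 1.1406514206682672
0.158 [ 0.47348022 -0.14343111] 0.035628172049107565 tool y,z mm 2.5119596119826992 1.132060189610165
[34.28866068] [0.53978058]
```

```bash
python3 - <<'E'
from h import *
f,_=load("scene1");g,_=load("side1")
for z in(.2,.3,.4,.5,.6): print(z,cast(f,[(413,160),(300,48),(240,2)],z).round(3).tolist(),cast(g,[(392,155),(275,40)],z).round(3).tolist())
E
```

```text
0.2 [[0.771, -0.056], [0.78, 0.39], [0.751, 0.674]] [[0.753, -0.061], [0.742, 0.391]]
0.3 [[0.68, -0.134], [0.687, 0.239], [0.664, 0.477]] [[0.676, -0.13], [0.667, 0.252]]
0.4 [[0.589, -0.212], [0.595, 0.089], [0.576, 0.28]] [[0.598, -0.2], [0.591, 0.114]]
0.5 [[0.498, -0.29], [0.503, -0.062], [0.488, 0.083]] [[0.521, -0.27], [0.515, -0.025]]
0.6 [[0.407, -0.368], [0.41, -0.213], [0.401, -0.114]] [[0.444, -0.339], [0.44, -0.163]]
```

The shelf edge triangulates to x≈0.65, z≈0.33, so I keep x below 0.53. I carry the lid to a viewing spot 60 mm beyond the grinder, then turn to yaw 70°.

send_rows(increments="0 -8 18 0 0 0;0 -16 36 0 0 0;0 -16 38 0 0 0;0 -16 38 0 0 0;0 -16 38 0 0 0;0 -16 38 0 0 0;0 -16 38 0 0 0;0 -14 34 0 0 0;0 -7 18 0 0 0;0 0 0 0 0 0")

```text
time: 5.65
tcp_pos: [0.526, 0.176, 0.2324]
tcp_rot: [1.071, 1.569, 2.89]
contact_force: [-0.6, -0.7, -2.4]
finger_gap: 0.139
```

send_rows(increments="0 0 0 8.5 0 0;0 0 0 8.5 0 0;0 0 0 8.5 0 0;0 0 0 8.5 0 0;0 0 0 0 0 0;0 0 0 0 0 0")

```text
time: 6.25
tcp_pos: [0.5257, 0.1725, 0.2332]
tcp_rot: [2.317, 1.569, -2.742]
contact_force: [-0.9, -0.6, -2.4]
finger_gap: 0.143
```

```bash
python3 - <<'E'
from h import *
from plant import r
f=r.grab_frame("wrist"); save(f,"w5")
o=r.get_obs(); print(o["tcp_pos"],o["finger_gap"],o["joint_positions"],o["contact_force"]);print(Ro.from_euler('xyz',o["tcp_rot"]).as_matrix().round(4))
E
```

```text
[0.52586777 0.17269001 0.2333281 ] 0.1429015149349035 [ 2.41081603e-01  3.41249468e-01  1.64928159e+00 -2.07764554e-04
  1.15242656e+00 -9.83000463e-01] [ 0.56170509  0.1528459  -1.35810324]
[[-1.300e-03 -9.405e-01  3.397e-01]
 [-5.000e-04  3.397e-01  9.405e-01]
 [-1.000e+00  1.000e-03 -9.000e-04]]
```

View pics/w5.png

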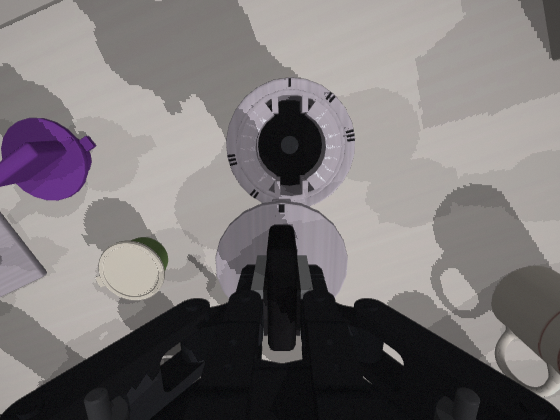

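The wrist view shows the grinder's mouth at (290,145), its slots up and down in the image, one-bar mark at (290,82), two-bar at (330,96) and three-bar at (350,135), so they go clockwise.

```bash
python3 - <<'E'
from h import *
f,im=load("w5")
cv2.imwrite("pics/c5.png",cv2.resize(im[70:215,195:388],(800,601),interpolation=cv2.INTER_CUBIC))
E
```

```text
(no output)
```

View pics/c5.png

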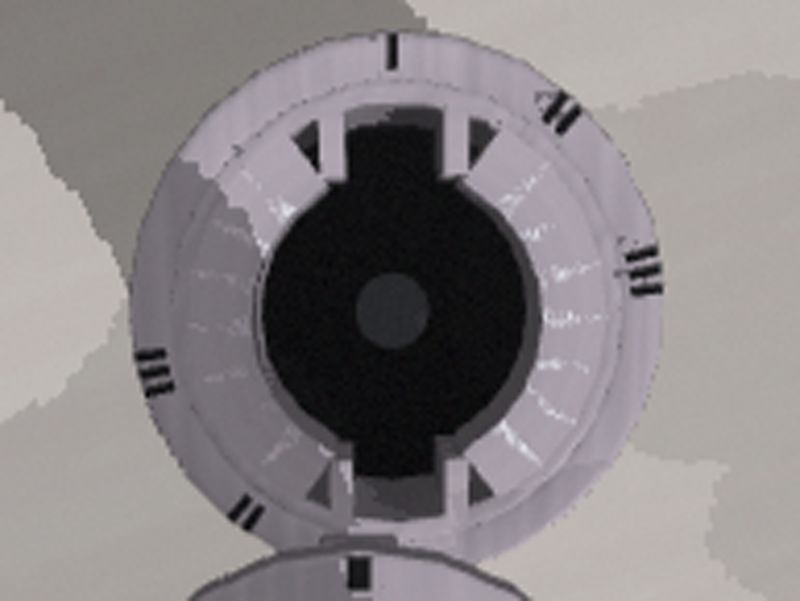

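```bash
python3 - <<'E'
from h import *
f,im=load("w5"); s=800/193
q=lambda P:(np.array(P,float)/s+[195,70])
P=q([(131,300),(150,220),(200,130),(290,57),(395,32),(500,55),(590,125),(640,200),(662,300),(655,380),(600,480),(145,390),(200,490)])
tc=np.array([.52587,.17269]);u=np.array([-.9405,.3397]);v=np.array([.3397,.9405])
T=lambda c:np.c_[(c-tc)@u,(c-tc)@v]*1e3
c,R=circ(cast(f,P,.095));print("rim",c,R,T(c[None]))
# inner mouth (top edge z~.095): outer boundary of hole
H=q([(257,310),(275,385),(310,430),(345,455),(541,310),(525,390),(490,435),(455,455),(330,190),(460,185),(500,225),(530,265),(270,245)])
for z in(.095,.09):
    c2,R2=circ(cast(f,H,z));print("hole",z,c2,R2,T(c2[None]))
a=T(cast(f,q([(394,150),(397,490),(392,52),(345,150),(443,150),(350,490),(443,490)]),.095));print(a.round(1))
m=T(cast(f,q([(562,113),(246,512),(646,270),(155,372)]),.095)); print(m.round(1)); print("mark mid",m[:2].mean(0),m[2:].mean(0))
d=m[0]-m[1];print(np.degrees(np.arctan2(d[1],d[0])));d=m[2]-m[3];print(np.degrees(np.arctan2(d[1],d[0])))
# lid disc
cv2.imwrite("pics/c5b.png",cv2.resize(im[190:300,205:355],(800,587),interpolation=cv2.INTER_CUBIC))
E
```

```text
rim [0.47103818 0.19911424] 0.044001521801806213 [[60.54564678  6.22563002]]
hole 0.095 [0.47114598 0.19934164] 0.023732115208428158 [[60.52150901  6.47612008]]
hole 0.09 [0.47153002 0.1993665 ] 0.024301089476385918 [[60.16876166  6.62996044]]
[[ 87.8   5.5]
 [ 32.5   6.4]
 [102.2   5.1]
 [ 87.8  -2.4]
 [ 87.8  13.3]
 [ 32.5  -1.7]
 [ 32.5  14.4]]
[[ 93.2  32.1]
 [ 28.6 -19.8]
 [ 69.2  47. ]
 [ 52.7 -34.5]]
mark mid [60.92425064  6.13846477] [60.94313477  6.27969455]
38.76277830740374
78.54932713431567
```

View pics/c5b.png

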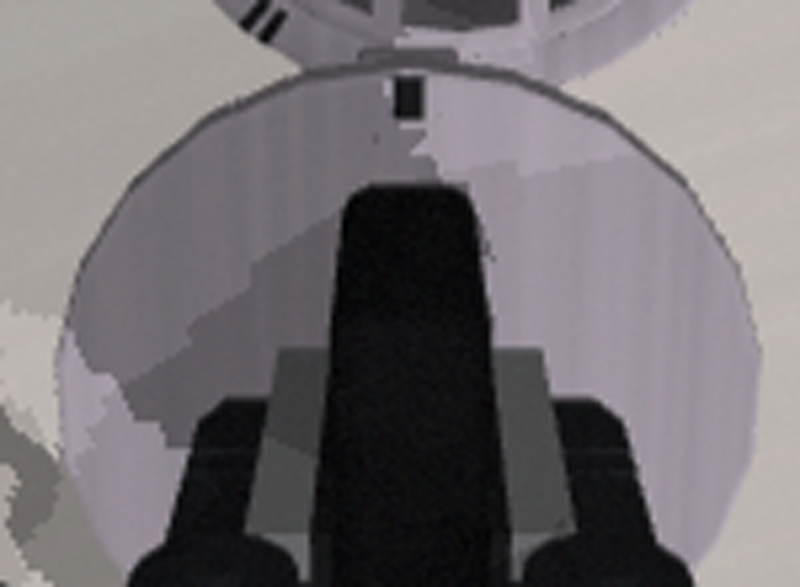

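Needed: a turn of about -1.2°, then +60 mm along tool y and +6.4 mm along tool z to centre over the collar. The 40° and 80° marks read 38.8° and 78.5°, which confirms the -1.3° misalignment.

send_rows(increments="0 0 0 -1.2 0 0;0 20 2.4 0 0 0;0 20 2 0 0 0;0 15 2 0 0 0;0 5 0 0 0 0;0 0 0 0 0 0;0 0 0 0 0 0;0 0 0 0 0 0")

```text
time: 7.1
tcp_pos: [0.4722, 0.1988, 0.2341]
tcp_rot: [-1.14, 1.57, 0.102]
contact_force: [-0.1, -0.1, -1.1]
finger_gap: 0.134
```

```bash
python3 - <<'E'
from h import *
from plant import r
o=r.get_obs(); print(o["tcp_pos"],o["contact_force"])
M=Ro.from_euler('xyz',o["tcp_rot"]).as_matrix();print(M.round(4))
for n in["wrist","side","scene"]:
    f=r.grab_frame(n); save(f,n+"6")
a=cv2.resize(cv2.imread("pics/scene6.png")[120:220,160:293],(400,300));b=cv2.imread("pics/wrist6.png")[120:420,80:480]
cv2.imwrite("pics/c6.png",np.hstack([a,b]))
E
```

```text
[0.47221869 0.19878557 0.23412734] [-0.12889443 -0.05266642 -1.1187033 ]
[[ 1.100e-03 -9.466e-01  3.223e-01]
 [ 1.000e-04  3.223e-01  9.466e-01]
 [-1.000e+00 -1.000e-03  5.000e-04]]
```

View pics/c6.png

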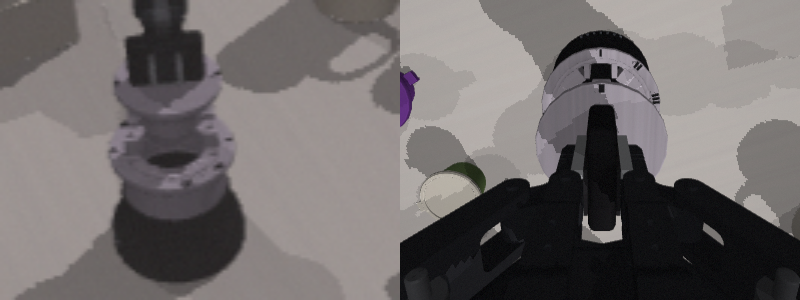

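Lid is over the collar and the slot shows in line with the lid's mark. Descending gently, watching the force.

send_rows(increments="10 0 0 0 0 0;8 0 0 0 0 0;4 0 0 0 0 0;3 0 0 0 0 0;0 0 0 0 0 0;0 0 0 0 0 0")

```text
time: 7.85
tcp_pos: [0.4715, 0.1988, 0.2088]
tcp_rot: [2.281, 1.571, -2.759]
contact_force: [-0.3, 0.2, -1.6]
finger_gap: 0.139
```

send_rows(increments="2 0 0 0 0 0;1 0 0 0 0 0;1 0 0 0 0 0;0 0 0 0 0 0;0 0 0 0 0 0")

```text
time: 8.35
tcp_pos: [0.4715, 0.1988, 0.2049]
tcp_rot: [-0.445, 1.571, 0.798]
contact_force: [0.4, 0.7, -1.3]
finger_gap: 0.141
```

send_rows(increments="2 0 0 0 0 0;2 0 0 0 0 0;2 0 0 0 0 0;2 0 0 0 0 0;0 0 0 0 0 0;0 0 0 0 0 0")

```text
time: 8.95
tcp_pos: [0.4714, 0.1987, 0.1968]
tcp_rot: [2.212, 1.571, -2.829]
contact_force: [0.2, -0.0, -0.6]
finger_gap: 0.142
```

send_rows(increments="2 0 0 0 0 0;2 0 0 0 0 0;2 0 0 0 0 0;2 0 0 0 0 0;2 0 0 0 0 0;0 0 0 0 0 0;0 0 0 0 0 0")

```text
time: 9.65
tcp_pos: [0.4714, 0.1988, 0.1868]
tcp_rot: [2.054, 1.571, -2.987]
contact_force: [-0.9, 0.0, -2.1]
finger_gap: 0.143
```

send_rows(increments="2 0 0 0 0 0;2 0 0 0 0 0;1 0 0 0 0 0;1 0 0 0 0 0;0 0 0 0 0 0;0 0 0 0 0 0")

```text
time: 10.25
tcp_pos: [0.4715, 0.1988, 0.1809]
tcp_rot: [2.042, 1.571, -2.999]
contact_force: [0.5, -0.5, -1.5]
finger_gap: 0.139
```

send_rows(increments="1 0 0 0 0 0;1 0 0 0 0 0;0 0 0 0 0 0;0 0 0 0 0 0")

```text
time: 10.65
tcp_pos: [0.4716, 0.1988, 0.1791]
tcp_rot: [-1.007, 1.57, 0.236]
contact_force: [-0.8, 0.1, 1.9]
finger_gap: 0.144
```

Contact at TCP z≈0.179, the height expected for home. I press slightly and look.

send_rows(increments="0.5 0 0 0 0 0;0 0 0 0 0 0;0 0 0 0 0 0")

```text
time: 10.95
tcp_pos: [0.4715, 0.1987, 0.1791]
tcp_rot: [-1.019, 1.57, 0.224]
contact_force: [-1.5, -1.0, 5.8]
finger_gap: 0.14
```

```bash
python3 - <<'E'
from h import *
from plant import r
o=r.get_obs(); print(o["tcp_pos"],o["contact_force"],o["wrist_torque"])
for n in["wrist","side","scene"]:
    f=r.grab_frame(n); save(f,n+"7")
a=cv2.resize(cv2.imread("pics/scene7.png")[120:220,160:293],(400,300));d=cv2.resize(cv2.imread("pics/side7.png")[110:210,150:283],(400,300));b=cv2.imread("pics/wrist7.png")[80:380,80:480]
cv2.imwrite("pics/c7.png",np.vstack([np.hstack([a,d]),np.hstack([b,0*b])]))
E
```

```text
[0.4715388  0.19871659 0.17907348] [-1.49660382 -0.99842656  5.76980352] [-0.05344261  0.24474285 -0.02411944]
```

View pics/c7.png

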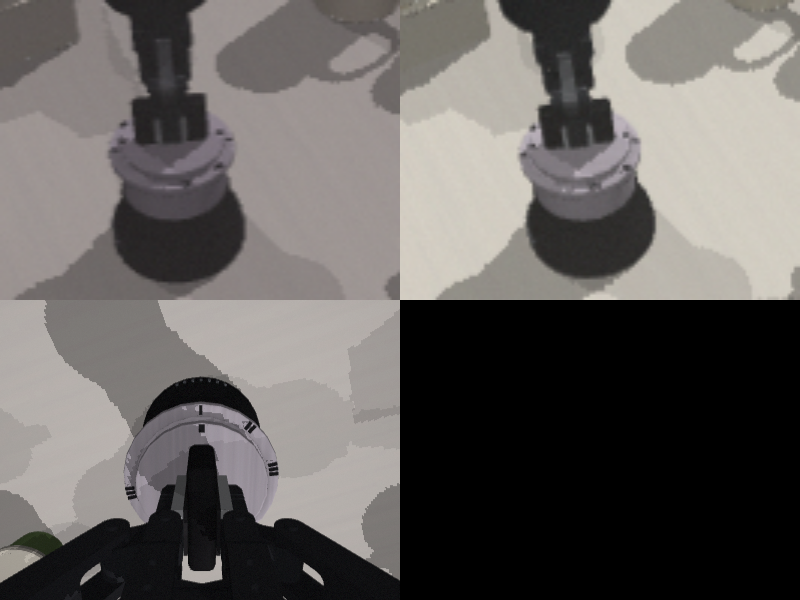

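Fully home: the disc is flush inside the collar, and in the wrist crop the lid's mark (201,429) lines up with the single bar (201,410). I ease off 0.5 mm and turn clockwise 32° first.

send_rows(increments="-0.5 0 0 0 0 0;0 0 0 4 0 0;0 0 0 7 0 0;0 0 0 7 0 0;0 0 0 7 0 0;0 0 0 7 0 0;0 0 0 0 0 0;0 0 0 0 0 0;0 0 0 0 0 0")

```text
time: 12.0
tcp_pos: [0.4714, 0.1987, 0.1791]
tcp_rot: [1.821, 1.571, 2.508]
contact_force: [-2.3, -1.5, 5.3]
finger_gap: 0.146
```

```bash
python3 - <<'E'
from h import *
from plant import r
f=r.grab_frame("wrist"); save(f,"w8")
o=r.get_obs(); print(o["tcp_pos"],o["contact_force"],o["wrist_torque"],o["joint_positions"])
M=Ro.from_euler('xyz',o["tcp_rot"]).as_matrix();print(M.round(3), np.degrees(np.arctan2(M[1,2],M[0,2])))
cv2.imwrite("pics/c8.png",cv2.resize(cv2.imread("pics/w8.png")[160:310,180:380],(800,600),interpolation=cv2.INTER_CUBIC))
E
```

```text
[0.47134755 0.19874945 0.17911177] [-2.92576317 -0.8000196   6.175689  ] [-0.01869777  0.31375348  0.04559997] [ 3.16372101e-01  3.52219736e-01  1.80431374e+00  1.59058916e-04
  9.85155031e-01 -3.69676603e-01]
[[-0.    -0.633  0.774]
 [ 0.     0.774  0.633]
 [-1.     0.    -0.   ]] 39.30265785118239
```

View pics/c8.png

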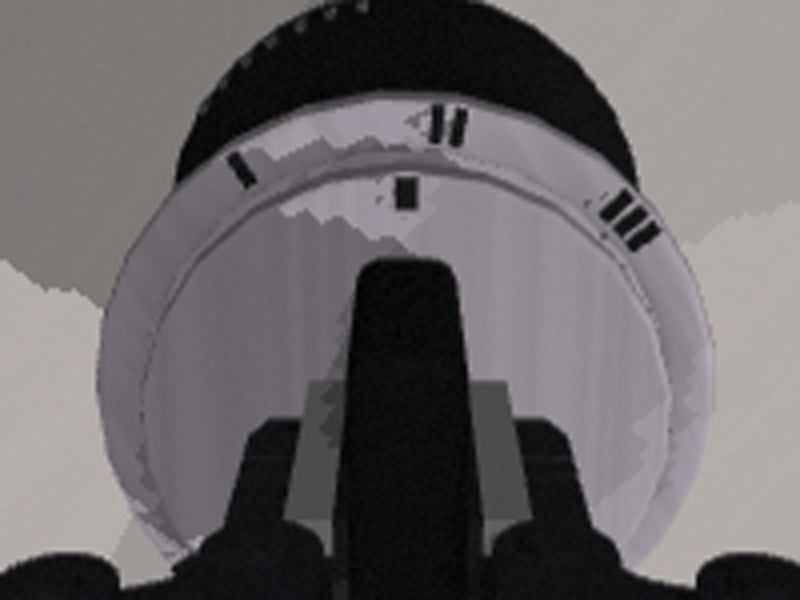

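At 32° the lid's mark (405,193) sits left of the two-bar mark (448,126), as expected, and the lid turned with the grip. I turn the last 8°.

send_rows(increments="0 0 0 4 0 0;0 0 0 4 0 0;0 0 0 0 0 0;0 0 0 0 0 0;0 0 0 0 0 0;0 0 0 0 0 0")

```text
time: 12.65
tcp_pos: [0.4714, 0.1988, 0.1791]
tcp_rot: [1.038, 1.571, 1.585]
contact_force: [-1.9, -0.2, 4.9]
finger_gap: 0.14
```

```bash
python3 - <<'E'
from h import *
from plant import r
f=r.grab_frame("wrist"); save(f,"w9"); save(r.grab_frame("scene"),"scene9")
o=r.get_obs(); print(o["tcp_pos"],o["contact_force"],o["wrist_torque"],o["qd"].round(3),o["finger_gap"],o["time"])
M=Ro.from_euler('xyz',o["tcp_rot"]).as_matrix();print(np.degrees(np.arctan2(M[1,2],M[0,2])))
cv2.imwrite("pics/c9.png",np.hstack([cv2.resize(cv2.imread("pics/w9.png")[160:310,180:380],(400,300),interpolation=cv2.INTER_CUBIC),cv2.resize(cv2.imread("pics/scene9.png"),(400,300))]))
P=np.array([(405,193)])/4+[180,160]
# angle of lid mark vs two-bar mark about collar centre
E
```

```text
[0.4713562  0.19877742 0.17909039] [-2.3314919  -0.63806313  4.80618674] [0.00135526 0.31221517 0.06280411] [-0.001 -0.    -0.001 -0.001  0.002 -0.   ] 0.14387021097682234 12.75
31.306560662197487
```

View pics/c9.png

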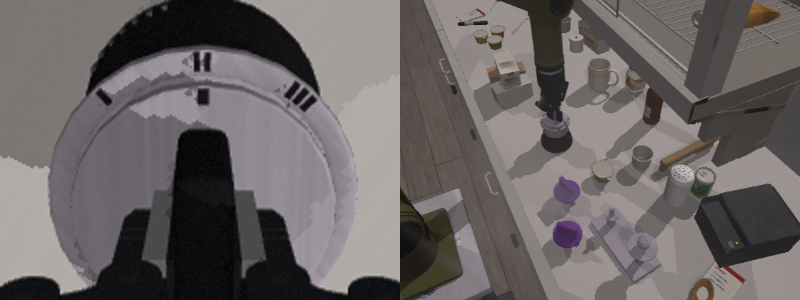

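The lid's mark (203,97) is directly under the two-bar mark (203,62). The tool turned 39.9° and is still, and the bystanders are in place. Handing in.

```bash
python3 - <<'E'
from plant import r
print(r.sign_off()); o=r.get_obs(); print(o["time"],o["finger_gap"],o["contact_force"])
E
```

```text
the job is handed in; nothing more can be done
None
the job is handed in; nothing more can be done
```

I lifted the black-barred lid off its post, set it fully home in the grinder's collar and turned it 39.9° clockwise. I handed the job in at about 12.8 s, still gripping and holding it there. `r.sign_off()` gives no verdict, so I can't confirm it passed.

**Last checks that agreed:**
- The lid's mark lined up with the two-bar mark in the wrist view.
- The lid sat at the expected home height (TCP z 0.179 m), with about 5 N of downward press.
- The gripper opening stayed at about 0.14, the joints were still, and the cover, tub, ramekin and dredger looked unmoved in the scene picture.

**Checks that disagreed:**
- The scene and side cameras put the grinder about 2–7 mm from the wrist camera's position in y. I used the wrist camera, and the lid went in with no sideways force.
- Measured radii came out about 2% small (36.2 mm against 37, and 44 mm against 45), probably because the edges are bevelled.
- The measured wrist torque about vertical had changed by only about 0.09 N m since the lid was seated. The spring should give about 0.16 N m, so I judged the angle from the marks and the tool's yaw. The ring joint itself can't be read.

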